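Fetch the setting ring from between its neighbours in the storage channel

TASK

The steel ring is wanted for measuring, but it is hemmed in between the stepped aluminium pin and the suction cup in the dark steel storage channel. First stand the pin and the suction cup upright on the grey parking mat, then lay the ring flat in the recess of the round measuring nest, and only then put the pin and the cup back, upright, each exactly where it stood in the channel. Do not knock the parts over, and leave the tape roll, the spanner and the small carton alone.

Things in the scene. Friction and masses are not known exactly. Their poses are not given: they have to be found in the camera images.
- pin: Stepped turned aluminium pin, standing upright, 46 mm tall, lower part 24 mm diameter, narrower on top; 0.06 kg. Origin at the centre of its underside, z up along its axis. Stands near one end of the channel, on the channel floor; which end varies.
- cup: Black rubber bellows suction cup with a brass stem, standing upright on its mouth, 42 mm tall; rubber part 34 mm diameter and 24 mm tall, then the stem: 11.6 mm across from 24 to 32 mm above the underside, 7 mm across from 32 to 42 mm. Grip it by the stem. 0.012 kg. Origin at the centre of its underside, z up along its axis. Stands near the other end of the channel.
- ring: Plain steel ring lying flat, 45 mm outer diameter, 18 mm tall, 0.09 kg; grip it across its outside (treat the bore as closed). Origin at the centre of its underside, z up. Lies on the channel floor in the middle of the channel, about 45 mm (centre to centre) from the pin on one side and from the cup on the other.
- rail: Dark steel channel fixed to the bench, open at top and both ends: 180 mm long (its x axis), 82 mm wide (y). Floor 4 mm thick; side walls 8 mm thick, tops 24 mm above the bench, 66 mm clear between them: no room for fingers between ring and walls; once both neighbours are gone, grip the ring with the fingers fore and aft of it along x. Origin at the centre of the underside. Place and yaw vary.
- mat: Flat grey square parking mat fixed to the bench, 110 x 110 mm, 4 mm thick, edges along its x and y axes. Origin at the centre of its underside, on the bench top; parts stand 4 mm above it. Its place and yaw vary.
- nest: Round steel measuring nest fixed to the bench, 92 mm across at the foot, with a round recess of 60 mm diameter in its top. Recess floor 12 mm above the origin, rim 4 mm higher (16 mm above the bench): hold the ring so that the fingertips stay more than 4 mm above its underside and can open over the rim. Origin at the centre of the underside, on the bench top. Its place varies.
- tape_roll: Bystander: black roll of tape lying flat, 63 mm diameter, 18 mm tall, at the back of the bench. Origin at the centre of its underside. Leave it alone.
- spanner: Bystander: combination spanner lying flat at the back of the bench, 164 mm long (its y axis), 29 mm wide, 6 mm thick. Origin at the centre of its underside. Leave it alone.
- screw_box: Bystander: small cardboard carton, 45 x 64 x 41 mm tall, to the left of the work. Origin at the centre of its underside. Leave it alone.
Not all that is in view belongs to the job. Leave any brown look-alike of the nest alone.

How it is judged:
On the way, in this order (a step that is already met when the one before it is completed fails the run):
1. the pin and the suction cup both stand upright on the mat, released (x of pin in the frame of mat between -0.052 and 0.052 m and y of pin in the frame of mat between -0.052 and 0.052 m and z of pin in the frame of mat between -0.002 and 0.009 m and angle between each of pin, cup's own z axis and vertical below 0.15 rad and linear speed of each of pin, cup below 0.03 m/s and contact force between each of pin, cup and the fingers below 0.1 N and x of cup in the frame of mat between -0.052 and 0.052 m and y of cup in the frame of mat between -0.052 and 0.052 m and z of cup in the frame of mat between -0.002 and 0.009 m), for 0.2 s.
2. the ring lies flat in the recess of the nest, released, while the pin and the cup are still on the mat (all of step 1 and horizontal distance between ring and nest below 0.01 m and z of ring in the frame of nest below 0.0145 m and angle between ring's own z axis and vertical below 0.06 rad and linear speed of ring below 0.03 m/s and contact force between ring and the fingers below 0.1 N), for 0.2 s.
At the end, for the whole second after the job is handed in: The ring lies flat in the recess of the nest (its centre within 10 mm of the nest's, on the recess floor), and the pin and the suction cup stand upright (within 0.15 rad) in the channel, each within 15 mm of where it stood at the start; all released and at rest (horizontal distance between ring and nest below 0.01 m and z of ring in the frame of nest below 0.0145 m and angle between ring's own z axis and vertical below 0.06 rad and linear speed of ring below 0.03 m/s and contact force between each of ring, pin, cup and the fingers below 0.1 N and distance of each of pin, cup from where it was at the start of the episode below 0.015 m and angle between each of pin, cup's own z axis and vertical below 0.15 rad and linear speed of each of pin, cup below 0.02 m/s); the robot touches nothing.
It fails at once if the tape roll, the spanner or the carton is moved by more than 20 mm (distance of any of tape_roll, spanner, screw_box from where it was at the start of the episode above 0.02 m).
It fails at once if the pin, the cup or the ring is knocked over (angle between any of pin, cup, ring's own z axis and vertical above 0.9 rad).
It also fails if it takes over 128 s, if anything falls off the work surface, if the arm or the gripper's body presses on something with over 40 N, if the wrist force passes 120 N, or if a joint passes its speed limit or range.

ROBOT

A 6-joint arm with a two-finger parallel gripper is mounted at the origin on a cart in front of the work surface, level with it; the furniture and walls round the work are solid. World frame = base frame: x ahead of the robot, y to its left, z up, the work surface at z = 0. Lengths are in m, angles in rad, forces in N, time in s.
With the tool pointing down it reaches from about 0.35 to 0.975 m from the base axis. Payload 4.9 kg.
Tool frame: the origin (TCP) lies on the centre line of the jaws, within the pads' length; the fingertips stand ctrl.tcp_to_tips ahead of it and the grasp point (between the pads) lies 3 mm ahead of it (ctrl.tcp_to_tips is the distance from the TCP to the fingertips, in m); z points along the fingers, y is the direction in which the jaws open and shut (so a half turn about z gives the same grasp; the last joint's range is limited). The gripper opens to 85 mm and grips with 20 to 120 N. Pads are 22 mm wide; open, the fingers measure 114 mm over their backs; the gripper's body (76 mm by 85 mm) begins 54 mm behind the grasp point. The pads swing forward as they close: fully open they stand 13 mm farther back than shut.
Start: joints at [1.207, 0.053, 1.613, -0, 1.476, -0.119], TCP at [0.151, 0.606, 0.253] pointing down, gripper open.
Joint ranges: [-3.01, 3.01], [-1.01, 2.22], [0.06, 2.58], [-1.02, 4.17], [0.09, 2.62], [-3.14, 3.14]. Speed limits (rad/s): [2.57, 2.57, 3.14, 3.14, 3.14, 3.14].

INTERFACE

Orientations are given as a rotation vector (axis times angle).
In Python, from station import ctrl, vision gives the robot as it stands.
- The arm moves only by the tool jog_arm, never from a script. Its argument "deltas" is a list of rows, each a list of 7 numbers: the turn, a rotation vector about the tool's x, y, z in rad, then the shift along the tool's x, y, z in cm, then the opening, from 0 (shut) to 1 (fully open). A call has 1 to 12 rows; each row shifts and turns the commanded pose from where the row before left it, along the tool's axes as they then stand; what a row does not reach is not made up. A row lasts 1/12 s, in which the tool goes at most 41.7 mm and 7.16 degrees, less where a joint would pass 70% of its speed; a pose out of reach is approached as far as the arm can. A call with a gripper value outside its range is refused whole. The fingers move at their own pace and stop on an object; "grip_force" is the grip in N (left out, the last holds). Time passes only in rows, so rows that do not move let the fingers close. It gives the time, the measured TCP pose, the force and the opening at its end, in the units of the state.
- ctrl.get_obs(): the state, without advancing time (a new reading comes with each control period).
- vision.get_image(name): name is "side" or "top"; returns (picture, depth): 420x560x3 uint8, red, green, blue; 420x560 float32, m along the optical axis (not along the pixel's ray), 0 where there is no reading.
- vision.calibration(name): a dict with "fx", "fy", "cx", "cy" (pixels), "rvec" (rotation vector, rad) and "tvec" (3), from world to camera coordinates, as OpenCV has them. Camera axes: x right, y down, z forward; pixel columns grow to the right and rows downward; lengths in m; the calibration is good to about 2 mm. A picture is of the moment at which its call begins. calibration takes no time and is no camera call.
- ctrl.finish_job(): hands the job in, once; it reports no verdict.
The state is a dict: "t": time; "q": joint angles; "dq": joint speeds; "effort": joint torques, N m; "tool_pos": TCP position; "tool_rot": TCP orientation; "contact_force": force on the tool from outside, world axes, zero at the start; "wrist_torque": the same for the moment, N m; "opening": finger opening in m.
Only numpy, scipy, OpenCV 4.12 (cv2) and the standard library are available. Lean on these libraries where they do the work, as an engineer would, in place of code of your own. Each camera call takes 0.05 s, during which the arm holds its last target. There are 200 camera calls.

## Working session

There is one attempt and no reset: what is moved stays moved. The work goes in short steps, Python scripts to look and compute and a tool call to move; the robot and the scene stay as the last step left them, time stands still between calls to the robot, and variables do not carry over. Pictures are saved under pics/ and viewed, about 12 in all and at most 16, crops included, and the job is handed in when it is done.

Besides the shell and the picture viewer there is one more tool, called after "Request:" as name([rows], argument=value, ...), one row to a line, values as JSON. jog_arm: Moves the arm, as the interface text tells. Its arguments: {"type":"object","properties":{"deltas":{"type":"array"},"grip_force":{"type":"number"}},"required":["deltas"]}

```bash
mkdir -p pics
cat > h.py <<'E'
import numpy as np, cv2
from station import ctrl, vision
def cam(n):
    c=vision.calibration(n); K=np.array([[c['fx'],0,c['cx']],[0,c['fy'],c['cy']],[0,0,1]]); R=cv2.Rodrigues(np.array(c['rvec'],float))[0]; return K,R,np.array(c['tvec'],float).ravel()
def onplane(n,u,v,z):
    K,R,t=cam(n); d=R.T@np.linalg.inv(K)@[u,v,1]; o=-R.T@t; return o+d*(z-o[2])/d[2]
def cloud(n,D):
    K,R,t=cam(n); v,u=np.indices(D.shape); P=np.stack([(u-K[0,2])/K[0,0]*D,(v-K[1,2])/K[1,1]*D,D],-1); return (P-t)@R
E
python3 - <<'E'
from h import *
for n in('top','side'):
    I,D=vision.get_image(n); np.savez(f'{n}0.npz',I=I,D=D); cv2.imwrite(f'pics/{n}0.png',cv2.resize(I[:,:,::-1],(784,588)))
    K,R,t=cam(n); print(n,K[0,0],-R.T@t)
o=ctrl.get_obs(); print(o, ctrl.tcp_to_tips)
E
```

```text
top 471.04403222907206 [0.38496973 0.26106012 1.24296067]
side 398.15498221486376 [0.35064446 1.20310975 0.73270124]
{'t': 0.1, 'q': array([ 1.20699341e+00,  5.33282328e-02,  1.61415587e+00, -4.19643128e-07,
        1.47602725e+00, -1.19006714e-01]), 'dq': array([ 0.00139567, -0.00250287, -0.00385905,  0.000485  , -0.00262674,
       -0.00158643]), 'effort': array([ 1.59211877e-04, -3.94903779e+01, -3.71363568e+01, -2.05703009e-05,
        3.91373673e-03, -7.89636687e-06]), 'tool_pos': array([0.15128833, 0.60586786, 0.25216324]), 'tool_rot': array([-3.83509401e-01, -3.11763324e+00,  2.92623152e-03]), 'contact_force': array([ 0.1055569 , -0.30514842,  0.63194331]), 'wrist_torque': array([ 0.00559341, -0.02492128, -0.02924819]), 'opening': 0.08515472899549692} 0.022
```

View pics/top0.png

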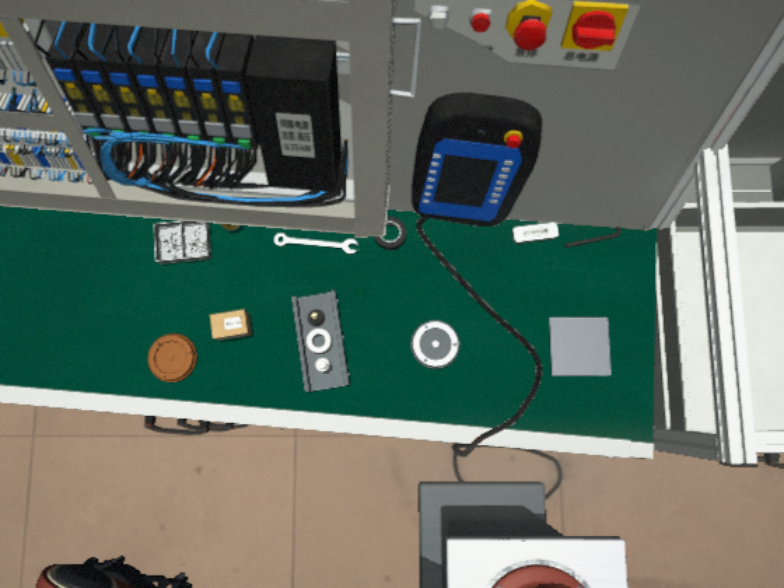

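View pics/side0.png

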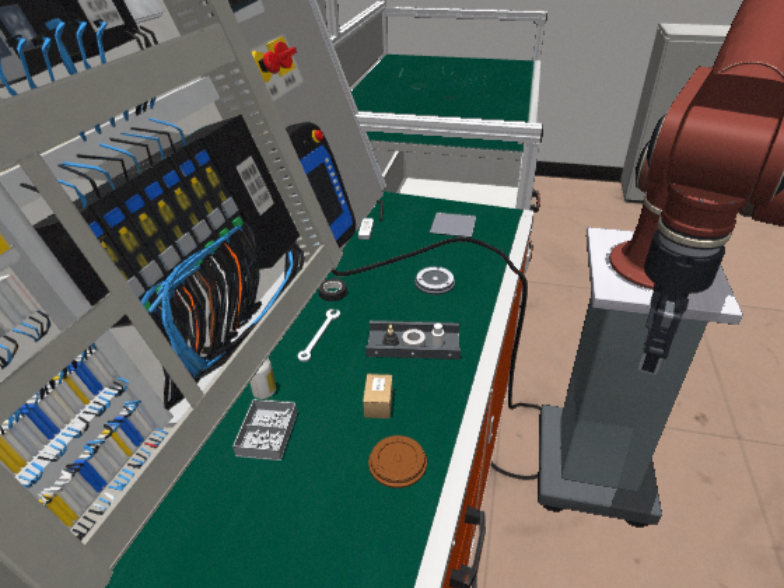

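The top view shows the rail at (320,341), with the cup at its far end (316,316), the ring at (319,341) and the pin at its near end (322,366). The mat is at (580,346). There are two nest candidates: the silver one at (435,344) and the brown one at (172,357). The silver one is steel and is the nest; the brown one is the look-alike. I'll measure these and confirm in a crop.

Run:
```python
from h import *
z=np.load('top0.npz'); I=z['I'];D=z['D']; P=cloud('top',D)
s=560/784
hsv=cv2.cvtColor(I,cv2.COLOR_RGB2HSV)
green=((hsv[...,0]>60)&(hsv[...,0]<95)&(hsv[...,1]>120)).astype(np.uint8)
print('bench z',np.median(P[...,2][green>0]), np.std(P[...,2][250:270,280:290]))
def blob(mask,u,v,r,zp,name):
    u*=s;v*=s
    m=np.zeros(mask.shape,np.uint8); a,b,c,d=int(v-r),int(v+r),int(u-r),int(u+r)
    m[a:b,c:d]=mask[a:b,c:d]
    cs,_=cv2.findContours(m,0,cv2.CHAIN_APPROX_NONE); c=max(cs,key=cv2.contourArea)
    W=np.array([onplane('top',x,y,zp)[:2] for x,y in c[:,0]],np.float32)
    rect=cv2.minAreaRect(W*1000); (cx,cy),rad=cv2.minEnclosingCircle(W*1000)
    M=cv2.moments(W.reshape(-1,1,2)*1000)
    print(name,'rect',np.round(rect[0],1),np.round(rect[1],1),round(rect[2],1),'circ',round(cx,1),round(cy,1),round(rad,1),'mom',round(M['m10']/M['m00'],1),round(M['m01']/M['m00'],1))
ng=1-green
blob(ng,580,346,30,.004,'mat')
blob(ng,435,344,22,.008,'nest foot')
blob(ng,320,341,45,.024,'rail')
br=((hsv[...,2]>150)&(hsv[...,1]<60)).astype(np.uint8)
blob(br,435,344,20,.016,'nestbright')
blob(br,319,341,11,.022,'ring'); blob(br,322,366,9,.05,'pin')
def hz(u,v,r,lo,hi,name):
    u*=s;v*=s; Q=P[int(v-r):int(v+r),int(u-r):int(u+r)].reshape(-1,3); Q=Q[(Q[:,2]>lo)&(Q[:,2]<hi)]
    print(name,len(Q),Q.mean(0).round(4),((Q.max(0)+Q.min(0))/2).round(4),np.ptp(Q,axis=0).round(4))
hz(322,366,14,.044,.06,'pin d');hz(319,341,14,.018,.027,'ring d');hz(316,316,12,.038,.06,'cup stem d');hz(316,316,12,.026,.06,'cup d')
hz(435,344,26,.013,.03,'nest rim d');hz(320,341,45,.02,.027,'rail d')
J=I[180:300,190:450,::-1]; cv2.imwrite('pics/c1.png',cv2.resize(J,None,fx=3,fy=3,interpolation=cv2.INTER_CUBIC))
z=np.load('side0.npz'); I=z['I'];D=z['D']; P=cloud('side',D)
hz(438,328,14,.044,.06,'S pin');hz(390,335,14,.038,.06,'S cup stem');hz(413,338,14,.018,.03,'S ring');hz(435,279,26,.013,.03,'S nest')
```

```text
bench z -0.0011779291683251074 0.08777866073540268
mat rect [495.7 -96.2] [112.  110.4] 89.8 circ 496.0 -95.2 77.0 mom 495.8 -96.2
nest foot rect [500.2 175.3] [91.  90.8] 17.8 circ 500.1 175.0 46.7 mom 500.0 175.3
rail rect [507.1 388.7] [181.4  86.6] 9.1 circ 507.9 388.6 97.9 mom 505.9 389.2
nestbright rect [500.5 175.4] [82.1 83.6] 13.8 circ 500.4 174.9 42.4 mom 500.5 175.1
ring rect [506.9 392.2] [44.6 45.7] 45.3 circ 507.4 393.0 23.6 mom 507.3 392.9
pin rect [460.4 383. ] [25.2 22.8] 0.6 circ 460.4 381.9 13.5 mom 460.7 382.7
pin d 32 [0.461  0.385  0.0482] [0.4606 0.3845 0.0484] [0.0152 0.0155 0.0087]
ring d 215 [0.5078 0.4002 0.0219] [0.5078 0.3945 0.0225] [0.0707 0.0714 0.009 ]
cup stem d 7 [0.5501 0.4006 0.0439] [0.5506 0.4015 0.0428] [0.0055 0.0062 0.0093]
cup d 29 [0.5483 0.3998 0.0332] [0.5411 0.4083 0.0368] [0.0341 0.0418 0.0215]
nest rim d 390 [0.4998 0.1761 0.0154] [0.4996 0.1755 0.0174] [0.0813 0.081  0.0087]
rail d 495 [0.509  0.3911 0.0229] [0.5074 0.391  0.0235] [0.1877 0.1065 0.007 ]
S pin 29 [0.4603 0.3867 0.0495] [0.4606 0.3843 0.0483] [0.0141 0.0194 0.0083]
S cup stem 10 [0.5499 0.4033 0.0448] [0.5491 0.4033 0.0437] [0.0061 0.0088 0.0113]
S ring 351 [0.5079 0.3951 0.0231] [0.5091 0.3906 0.0232] [0.0878 0.094  0.0103]
S nest 320 [0.5105 0.1556 0.0159] [0.5302 0.1193 0.0169] [0.1417 0.2002 0.0078]
```

View pics/c1.png

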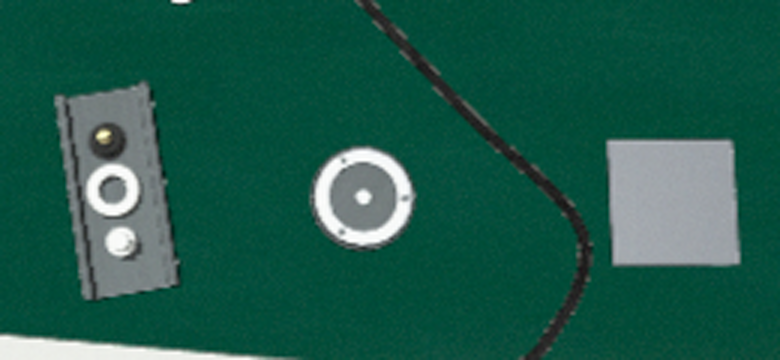

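The crop confirms the silver nest at (362,196) and the mat at (673,203). The pin is nearest the robot in the rail, then the ring, then the brass-stemmed cup. Next I'll work out the tool turn and the shift.

```bash
cat >> h.py <<'E'
from scipy.spatial.transform import Rotation as Ro
def go(x,y,z,yaw=None):
    """yaw (deg): world direction of tool y, mod 180; prints turn and tool-axis shifts(cm) after turn"""
    o=ctrl.get_obs(); R=Ro.from_rotvec(o['tool_rot']); M=R.as_matrix(); cur=np.degrees(np.arctan2(M[1,1],M[0,1]))
    if yaw is None: T=R; 
    else:
        d=(yaw-cur+90)%180-90; th=np.radians(cur+d); ty=np.array([np.cos(th),np.sin(th),0]); tz=np.array([0,0,-1.]); T=Ro.from_matrix(np.stack([np.cross(ty,tz),ty,tz],1))
    print('t',round(o['t'],2),'pos',o['tool_pos'].round(4),'q6',o['q'].round(2),'yaw',round(cur,2),'tilt',M[:,2].round(3),'F',o['contact_force'].round(1),'op',round(o['opening'],4))
    print('turn',(R.inv()*T).as_rotvec().round(4),'shift cm',(T.inv().apply(np.array([x,y,z])-o['tool_pos'])*100).round(2))
E
python3 - <<'E'
from h import *
go(.4605,.3845,.12,99.3)
z=np.load('side0.npz'); P=cloud('side',z['D']); s=560/784
u,v=int(438*s),int(328*s)
Q=P[v-16:v+16,u-14:u+14].reshape(-1,3); Q=Q[np.hypot(Q[:,0]-.4605,Q[:,1]-.3845)<.02]
for a in range(4,52,4):
    q=Q[(Q[:,2]>a/1e3)&(Q[:,2]<(a+4)/1e3)]
    if len(q)>1: print(a,len(q),(q[:,0].mean()*1e3).round(1),(np.ptp(q[:,0])*1e3).round(1),(q[:,1].max()*1e3).round(1))
J=z['I'][205:275,250:350,::-1]; cv2.imwrite('pics/c2.png',cv2.resize(J,None,fx=6,fy=6,interpolation=cv2.INTER_CUBIC))
E
```

```text
t 0.1 pos [0.1513 0.6059 0.2522] q6 [ 1.21  0.05  1.61 -0.    1.48 -0.12] yaw 75.97 tilt [-0.001 -0.002 -1.   ] F [ 0.1 -0.3  0.6] op 0.0852
turn [-0.0018 -0.0006 -0.4071] shift cm [-26.94 -26.84  13.22]
4 35 461.8 39.2 397.1
8 8 458.8 21.9 397.3
12 13 460.2 21.1 396.7
16 8 458.6 21.8 398.0
20 9 460.4 21.6 397.1
24 13 460.6 21.6 398.2
28 12 460.0 21.7 395.7
32 13 461.7 20.8 399.2
36 16 460.6 22.1 398.6
40 7 460.2 13.2 392.9
44 10 459.0 12.8 394.1
48 15 461.5 13.5 391.5
```

View pics/c2.png

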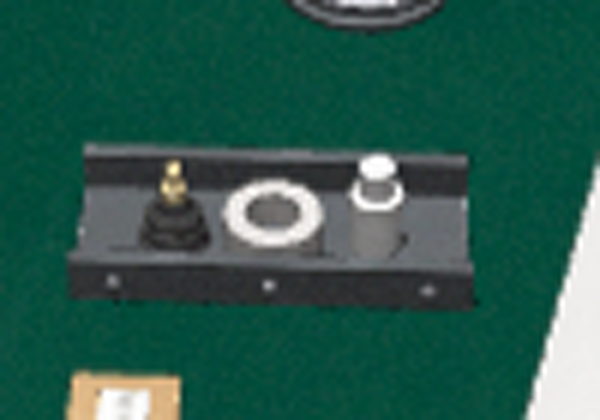

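The pin's step is at z≈39 mm, so I'll grip its 24 mm part just above the wall tops, with the fingertips at about 28 mm.

Request:
jog_arm([
  [0,0,-0.1018,0,0,0,0.45],
  [0,0,-0.1018,0,0,0,0.45],
  [0,0,-0.1018,0,0,0,0.45],
  [0,0,-0.1018,0,0,0,0.45],
  [0,0,0,-2.5,-2.5,0,0.45],
  [0,0,0,-2.5,-2.5,0,0.45],
  [0,0,0,-2.5,-2.5,0,0.45],
  [0,0,0,-2.5,-2.5,0,0.45],
  [0,0,0,-2.5,-2.5,0,0.45],
  [0,0,0,-2.5,-2.5,0,0.45],
  [0,0,0,-2.5,-2.5,0,0.45],
  [0,0,0,-2.5,-2.5,0,0.45],
], grip_force=30)

```text
t: 1.1
tool_pos: [0.3821, 0.4399, 0.2528]
tool_rot: [0.255, -3.131, 0.001]
contact_force: [0.3, 0.7, 0.6]
opening: 0.0386
```

Request:
jog_arm([
  [0,0,0,-2.5,-2.5,0,0.45],
  [0,0,0,-2.5,-2.5,0,0.45],
  [0,0,0,-1.9,-1.8,0,0.45],
  [0,0,0,0,0,2,0.45],
  [0,0,0,0,0,2,0.45],
  [0,0,0,0,0,2,0.45],
  [0,0,0,0,0,0,0.45],
  [0,0,0,0,0,0,0.45],
  [0,0,0,0,0,0,0.45],
])

```text
t: 1.85
tool_pos: [0.4605, 0.3857, 0.1942]
tool_rot: [-0.255, 3.13, 0.001]
contact_force: [0.7, -0.0, 0.6]
opening: 0.0387
```

```bash
python3 -c "
from h import *
go(.4605,.385,.05,99.3)"
```

```text
t 1.85 pos [0.4605 0.3857 0.1942] q6 [ 0.57  0.04  1.73  0.    1.37 -1.16] yaw 99.32 tilt [ 0.001  0.001 -1.   ] F [ 0.7 -0.   0.6] op 0.0387
turn [0.0004 0.0009 0.0003] shift cm [ 1.000e-02 -7.000e-02  1.442e+01]
```

Request:
jog_arm([
  [0,0,0,0,-0.07,3,0.45],
  [0,0,0,0,0,3,0.45],
  [0,0,0,0,0,3,0.45],
  [0,0,0,0,0,2,0.45],
  [0,0,0,0,0,1.2,0.45],
  [0,0,0,0,0,0.9,0.45],
  [0,0,0,0,0,0.7,0.45],
  [0,0,0,0,0,0.6,0.45],
  [0,0,0,0,0,0,0.45],
  [0,0,0,0,0,0,0.45],
  [0,0,0,0,0,0,0.45],
])

```text
t: 2.77
tool_pos: [0.4611, 0.3852, 0.0505]
tool_rot: [-0.255, 3.129, 0.001]
contact_force: [1.1, 0.3, 0.2]
opening: 0.0384
```

Request:
jog_arm([
  [0,0,0,0,0,0,0.38],
  [0,0,0,0,0,0,0.33],
  [0,0,0,0,0,0,0.28],
  [0,0,0,0,0,0,0.2],
  [0,0,0,0,0,0,0.1],
  [0,0,0,0,0,0,0],
  [0,0,0,0,0,0,0],
  [0,0,0,0,0,0,0],
  [0,0,0,0,0,0,0],
])

```text
t: 3.52
tool_pos: [0.4608, 0.3848, 0.05]
tool_rot: [-0.255, 3.13, 0.0]
contact_force: [0.4, -1.8, 4.8]
opening: 0.0221
```

```bash
python3 -c "
from h import *
go(.468,-.096,.12,99.3)"
```

```text
t 3.52 pos [0.4608 0.3848 0.05  ] q6 [ 0.57  0.2   1.81 -0.    1.13 -1.16] yaw 99.31 tilt [ 0.001  0.    -1.   ] F [ 0.4 -1.8  4.8] op 0.0221
turn [0.0001 0.0009 0.0002] shift cm [  7.06 -47.57  -7.  ]
```

Gripped (opening 22 mm). Lift and carry to the mat.

Request:
jog_arm([
  [0,0,0,0,0,-0.5,0],
  [0,0,0,0,0,-1,0],
  [0,0,0,0,0,-1.5,0],
  [0,0,0,0,0,-2,0],
  [0,0,0,0,0,-2,0],
  [0,0,0,0.25,-1.5,0,0],
  [0,0,0,0.35,-2.5,0,0],
  [0,0,0,0.45,-3,0,0],
  [0,0,0,0.45,-3,0,0],
  [0,0,0,0.45,-3,0,0],
  [0,0,0,0.45,-3,0,0],
  [0,0,0,0.45,-3,0,0],
])

```text
t: 4.52
tool_pos: [0.4617, 0.1904, 0.1181]
tool_rot: [0.255, -3.13, 0.001]
contact_force: [0.5, -0.3, -0.7]
opening: 0.0219
```

Request:
jog_arm([
  [0,0,0,0.45,-3,0,0],
  [0,0,0,0.45,-3,0,0],
  [0,0,0,0.45,-3,0,0],
  [0,0,0,0.45,-3,0,0],
  [0,0,0,0.45,-3,0,0],
  [0,0,0,0.45,-3,0,0],
  [0,0,0,0.45,-3,0,0],
  [0,0,0,0.45,-3,0,0],
  [0,0,0,0.45,-3,0,0],
  [0,0,0,0.16,-1.57,0,0],
  [0,0,0,0,0,0,0],
  [0,0,0,0,0,0,0],
])

```text
t: 5.52
tool_pos: [0.4666, -0.0967, 0.1184]
tool_rot: [0.251, -3.13, -0.002]
contact_force: [-0.2, -0.1, -0.9]
opening: 0.022
```

Run:
```python
from h import *
go(.468,-.096,.051,99.3)
I,D=vision.get_image('side'); J=I[120:270,200:400,::-1]; cv2.imwrite('pics/s1.png',cv2.resize(J,None,fx=3.5,fy=3.5))
```

```text
t 5.52 pos [ 0.4666 -0.0967  0.1184] q6 [-0.36 -0.19  2.07  0.    1.26 -2.09] yaw 99.17 tilt [-0.001  0.001 -1.   ] F [-0.2 -0.1 -0.9] op 0.022
turn [ 0.0012 -0.0012 -0.0022] shift cm [-0.15  0.05  6.74]
```

View pics/s1.png

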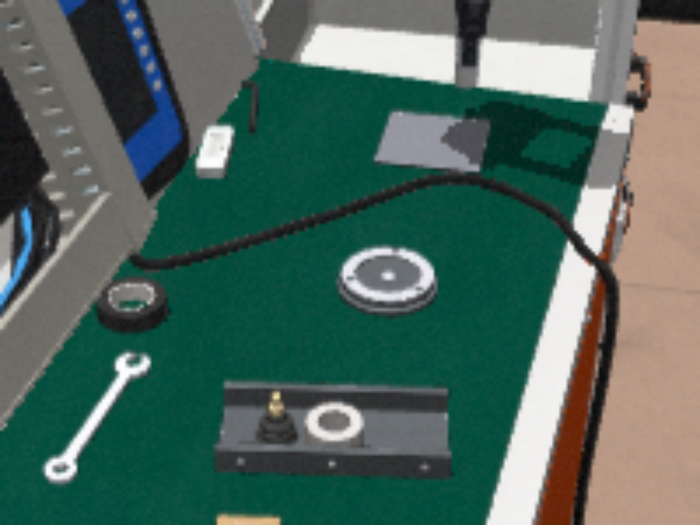

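The pin hangs upright at (467,75) in the crop, over the mat; the cup (277,420) and ring (335,425) are undisturbed. Lower and release.

Request:
jog_arm([
  [0,0,0,-0.15,0,2,0],
  [0,0,0,0,0,2,0],
  [0,0,0,0,0,1.2,0],
  [0,0,0,0,0,0.7,0],
  [0,0,0,0,0,0.4,0],
  [0,0,0,0,0,0.25,0],
  [0,0,0,0,0,0.15,0],
  [0,0,0,0,0,0,0],
  [0,0,0,0,0,0,0],
])

```text
t: 6.32
tool_pos: [0.4697, -0.0961, 0.0531]
tool_rot: [-0.255, 3.13, -0.001]
contact_force: [-0.9, -0.1, -0.3]
opening: 0.0222
```

Request:
jog_arm([
  [0,0,0,0,0,0.1,0],
  [0,0,0,0,0,0.1,0],
  [0,0,0,0,0,0.05,0],
  [0,0,0,0,0,0,0],
  [0,0,0,0,0,0,0],
])

```text
t: 6.73
tool_pos: [0.4693, -0.0961, 0.05]
tool_rot: [-0.255, 3.131, -0.0]
contact_force: [-1.0, 0.6, -0.1]
opening: 0.0219
```

Request:
jog_arm([
  [0,0,0,0,0,0.05,0],
  [0,0,0,0,0,0,0],
  [0,0,0,0,0,0,0],
])

```text
t: 6.98
tool_pos: [0.4695, -0.0961, 0.05]
tool_rot: [-0.255, 3.131, -0.0]
contact_force: [-1.1, 0.9, 4.7]
opening: 0.0218
```

Contact. Release gently, then lift.

Request:
jog_arm([
  [0,0,0,0,0,0,0.28],
  [0,0,0,0,0,0,0.34],
  [0,0,0,0,0,0,0.45],
  [0,0,0,0,0,0,0.45],
  [0,0,0,0,0,0,0.45],
  [0,0,0,0,0,-1,0.45],
  [0,0,0,0,0,-2,0.45],
  [0,0,0,0,0,-3,0.45],
  [0,0,0,0,0,-3,0.45],
  [0,0,0,0,0,0,0.45],
  [0,0,0,0,0,0,0.45],
])

```text
t: 7.9
tool_pos: [0.4708, -0.0965, 0.1425]
tool_rot: [-0.254, 3.126, -0.004]
contact_force: [0.1, 0.4, 0.1]
opening: 0.0386
```

```bash
python3 -c "
from h import *
go(.55,.4025,.12,99.3)"
```

```text
t 7.9 pos [ 0.4708 -0.0965  0.1425] q6 [-0.36 -0.21  2.05  0.    1.29 -2.09] yaw 99.31 tilt [ 0.006 -0.002 -1.   ] F [0.1 0.4 0.1] op 0.0386
turn [-0.0029  0.0052  0.0001] shift cm [-15.88  47.97   2.25]
```

Request:
jog_arm([
  [0,0,0,-0.6,1.8,0,0.45],
  [0,0,0,-1,3,0,0.45],
  [0,0,0,-1.1,3.4,0,0.45],
  [0,0,0,-1.1,3.4,0,0.45],
  [0,0,0,-1.1,3.4,0,0.45],
  [0,0,0,-1.1,3.4,0,0.4],
  [0,0,0,-1.1,3.4,0,0.35],
  [0,0,0,-1.1,3.4,0,0.35],
  [0,0,0,-1.1,3.4,0,0.35],
  [0,0,0,-1.1,3.4,0,0.35],
  [0,0,0,-1.1,3.4,0,0.35],
  [0,0,0,-1.1,3.4,0,0.35],
])

```text
t: 8.9
tool_pos: [0.5296, 0.3088, 0.1376]
tool_rot: [0.255, -3.128, 0.002]
contact_force: [1.2, 0.1, 0.5]
opening: 0.0299
```

Request:
jog_arm([
  [0,0,0,-1.1,3.4,0,0.35],
  [0,0,0,-1.1,3.4,0,0.35],
  [0,0,0,-1.08,2.4,0,0.35],
  [0,0,0,0,0,0,0.35],
  [0,0,0,0,0,0,0.35],
  [0,0,0,0,0,0,0.35],
])

```text
t: 9.4
tool_pos: [0.5474, 0.4025, 0.1377]
tool_rot: [0.255, -3.129, 0.003]
contact_force: [-0.1, -0.4, 0.6]
opening: 0.0295
```

```bash
python3 -c "
from h import *
go(.5503,.4025,.0515,99.3)"
```

```text
t 9.4 pos [0.5474 0.4025 0.1377] q6 [ 0.52  0.27  1.57 -0.    1.31 -1.21] yaw 99.31 tilt [-0.002 -0.002 -1.   ] F [-0.1 -0.4  0.6] op 0.0295
turn [-0.0014 -0.0027  0.0002] shift cm [-0.29 -0.05  8.62]
```

Request:
jog_arm([
  [0,0,0,-0.29,-0.05,2,0.35],
  [0,0,0,0,0,2.5,0.35],
  [0,0,0,0,0,1.8,0.35],
  [0,0,0,0,0,1,0.35],
  [0,0,0,0,0,0.6,0.35],
  [0,0,0,0,0,0.4,0.35],
  [0,0,0,0,0,0.3,0.35],
  [0,0,0,0,0,0,0.35],
  [0,0,0,0,0,0,0.35],
  [0,0,0,0,0,0,0.35],
])

```text
t: 10.23
tool_pos: [0.5518, 0.4038, 0.0545]
tool_rot: [-0.255, 3.129, 0.001]
contact_force: [-0.1, 0.6, 0.2]
opening: 0.0294
```

Request:
jog_arm([
  [0,0,0,0.1,-0.1,0.2,0.35],
  [0,0,0,0,0,0.05,0.35],
  [0,0,0,0,0,0,0.3],
  [0,0,0,0,0,0,0.25],
  [0,0,0,0,0,0,0.2],
  [0,0,0,0,0,0,0.16],
  [0,0,0,0,0,0,0.12],
  [0,0,0,0,0,0,0.05],
  [0,0,0,0,0,0,0],
  [0,0,0,0,0,0,0],
  [0,0,0,0,0,0,0],
  [0,0,0,0,0,0,0],
], grip_force=25)

```text
t: 11.23
tool_pos: [0.5503, 0.4023, 0.0509]
tool_rot: [-0.255, 3.131, 0.0]
contact_force: [-0.8, 0.6, -0.3]
opening: 0.0097
```

```bash
python3 -c "
from h import *
go(.523,-.096,.13,99.3)"
```

```text
t 11.23 pos [0.5503 0.4023 0.0509] q6 [ 0.52  0.37  1.6   0.    1.17 -1.21] yaw 99.3 tilt [ 0.  0. -1.] F [-0.8  0.6 -0.3] op 0.0097
turn [0.     0.0001 0.0001] shift cm [ 10.75 -48.73  -7.91]
```

Request:
jog_arm([
  [0,0,0,0,0,-0.5,0],
  [0,0,0,0,0,-1.4,0],
  [0,0,0,0,0,-2,0],
  [0,0,0,0,0,-2,0],
  [0,0,0,0,0,-2,0],
  [0,0,0,0.35,-1.73,0,0],
  [0,0,0,0.7,-3,0,0],
  [0,0,0,0.7,-3,0,0],
  [0,0,0,0.7,-3,0,0],
  [0,0,0,0.7,-3,0,0],
  [0,0,0,0.7,-3,0,0],
  [0,0,0,0.7,-3,0,0],
])

```text
t: 12.23
tool_pos: [0.5375, 0.199, 0.1314]
tool_rot: [-0.255, 3.129, 0.0]
contact_force: [0.2, 0.3, 0.2]
opening: 0.0093
```

Request:
jog_arm([
  [0,0,0,0.7,-3,0,0],
  [0,0,0,0.7,-3,0,0],
  [0,0,0,0.7,-3,0,0],
  [0,0,0,0.7,-3,0,0],
  [0,0,0,0.7,-3,0,0],
  [0,0,0,0.7,-3,0,0],
  [0,0,0,0.7,-3,0,0],
  [0,0,0,0.7,-3,0,0],
  [0,0,0,0.6,-3,0,0],
  [0,0,0,0,-2,0,0],
  [0,0,0,0,0,0,0],
  [0,0,0,0,0,0,0],
])

```text
t: 13.23
tool_pos: [0.5235, -0.0968, 0.1311]
tool_rot: [-0.251, 3.13, -0.0]
contact_force: [-0.3, 1.6, 0.5]
opening: 0.0092
```

Run:
```python
from h import *
go(.523,-.096,.051,99.3)
I,D=vision.get_image('side'); J=I[120:270,200:400,::-1]; cv2.imwrite('pics/s2.png',cv2.resize(J,None,fx=3.5,fy=3.5))
```

```text
t 13.23 pos [ 0.5235 -0.0968  0.1311] q6 [-0.32 -0.06  1.94  0.    1.26 -2.05] yaw 99.18 tilt [ 0.002 -0.    -1.   ] F [-0.3  1.6  0.5] op 0.0092
turn [-0.0003  0.0016 -0.002 ] shift cm [0.03 0.09 8.01]
```

View pics/s2.png

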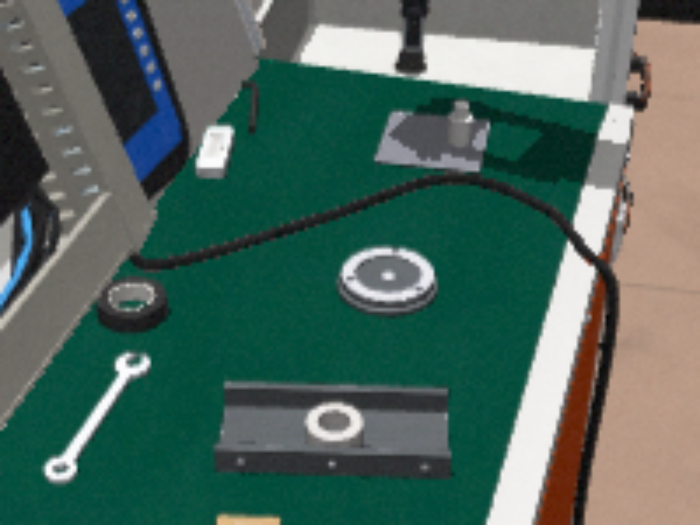

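The pin stands on the mat at (462,125). The cup is held above it at (411,62), and the ring is undisturbed at (335,425). Lower the cup.

Request:
jog_arm([
  [0,0,0,0,0.05,2,0],
  [0,0,0,0,0,2.3,0],
  [0,0,0,0,0,1.5,0],
  [0,0,0,0,0,1,0],
  [0,0,0,0,0,0.5,0],
  [0,0,0,0,0,0.3,0],
  [0,0,0,0,0,0.15,0],
  [0,0,0,0,0,0,0],
  [0,0,0,0,0,0,0],
  [0,0,0,0,0,0,0],
])

```text
t: 14.12
tool_pos: [0.5236, -0.0957, 0.0533]
tool_rot: [-0.255, 3.13, -0.001]
contact_force: [-0.0, 0.1, -0.2]
opening: 0.0098
```

Request:
jog_arm([
  [0,0,0,0,0,0.1,0],
  [0,0,0,0,0,0,0],
  [0,0,0,0,0,0,0],
])

```text
t: 14.37
tool_pos: [0.523, -0.0956, 0.0515]
tool_rot: [-0.255, 3.131, -0.0]
contact_force: [-0.1, 0.2, -0.3]
opening: 0.0095
```

Request:
jog_arm([
  [0,0,0,0,0,0.05,0],
  [0,0,0,0,0,0,0],
  [0,0,0,0,0,0,0],
])

```text
t: 14.62
tool_pos: [0.5229, -0.0956, 0.0508]
tool_rot: [0.255, -3.131, 0.0]
contact_force: [-0.3, 0.2, 0.5]
opening: 0.0091
```

Request:
jog_arm([
  [0,0,0,0,0,0,0.13],
  [0,0,0,0,0,0,0.18],
  [0,0,0,0,0,0,0.25],
  [0,0,0,0,0,0,0.35],
  [0,0,0,0,0,0,0.35],
  [0,0,0,0,0,-1,0.35],
  [0,0,0,0,0,-2,0.35],
  [0,0,0,0,0,-3,0.35],
  [0,0,0,0,0,-3,0.35],
  [0,0,0,0,0,0,0.35],
  [0,0,0,0,0,0,0.5],
  [0,0,0,0,0,0,0.5],
])

```text
t: 15.62
tool_pos: [0.5228, -0.0955, 0.141]
tool_rot: [-0.255, 3.131, -0.0]
contact_force: [0.1, 1.1, -0.8]
opening: 0.0426
```

Run:
```python
from h import *
go(.5075,.393,.12,9.3)
for n in('side','top'):
  I,D=vision.get_image(n); P=cloud(n,D)
  m=(P[...,0]>.44)&(P[...,0]<.56)&(P[...,1]>-.15)&(P[...,1]<-.04)&(P[...,2]>.03)&(P[...,2]<.06); Q=P[m]; print(n,len(Q))
  for lo,hi in((.44,.495),(.495,.56)):
    q=Q[(Q[:,0]>lo)&(Q[:,0]<hi)]; print(len(q), q.mean(0).round(4) if len(q) else '', q[:,2].max() if len(q) else '')
  if n=='side': cv2.imwrite('pics/s3.png',cv2.resize(I[130:190,290:360,::-1],None,fx=8,fy=8,interpolation=cv2.INTER_CUBIC))
```

```text
t 15.62 pos [ 0.5228 -0.0955  0.141 ] q6 [-0.32 -0.07  1.93  0.    1.28 -2.05] yaw 99.31 tilt [ 0. -0. -1.] F [ 0.1  1.1 -0.8] op 0.0426
turn [-2.0000e-04  1.0000e-04 -1.5707e+00] shift cm [-48.45  -6.38   2.1 ]
side 49
36 [ 0.4689 -0.0902  0.0413] 0.05279111043099483
13 [ 0.5225 -0.0927  0.0388] 0.04798008699596688
top 74
74 [ 0.4677 -0.0927  0.0415] 0.052153665156328494
0
```

View pics/s3.png

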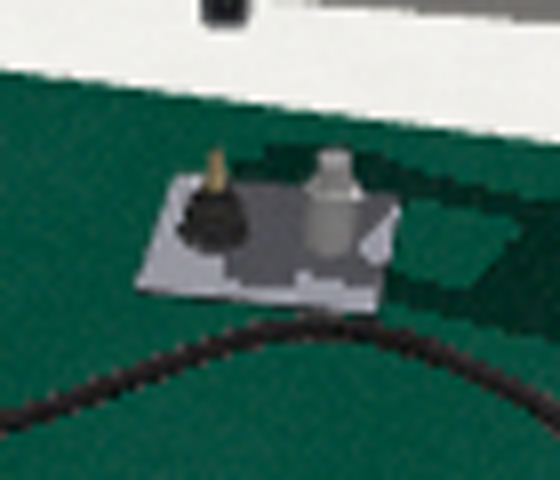

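Both parts stand upright on the mat: the cup at (215,215) and the pin at (332,205). Turn +1.5707 (the last joint allows this direction) and go over the ring.

Request:
jog_arm([
  [0,0,0.1122,0,0,0,0.8],
  [0,0,0.1122,0,0,0,0.8],
  [0,0,0.1122,0,0,0,0.8],
  [0,0,0.1122,0,0,0,0.8],
  [0,0,0.1122,0,0,0,0.8],
  [0,0,0.1122,0,0,0,0.8],
  [0,0,0.1122,0,0,0,0.8],
  [0,0,0.1122,0,0,0,0.8],
  [0,0,0.1122,0,0,0,0.8],
  [0,0,0.1122,0,0,0,0.8],
  [0,0,0.1122,0,0,0,0.8],
  [0,0,0.1122,0,0,0,0.8],
])

```text
t: 16.72
tool_pos: [0.5219, -0.0952, 0.1389]
tool_rot: [-1.759, -2.599, 0.001]
contact_force: [0.1, 0.9, -0.6]
opening: 0.0684
```

Request:
jog_arm([
  [0,0,0.1122,0,0,0,0.8],
  [0,0,0.1122,0,0,0,0.8],
  [0,0,0,2,0.28,0,0.8],
  [0,0,0,3.5,0.45,0,0.8],
  [0,0,0,3.5,0.45,0,0.8],
  [0,0,0,3.5,0.45,0,0.8],
  [0,0,0,3.5,0.45,0,0.8],
  [0,0,0,3.5,0.45,0,0.8],
  [0,0,0,3.5,0.45,0,0.8],
  [0,0,0,3.5,0.45,0,0.8],
  [0,0,0,3.5,0.45,0,0.8],
  [0,0,0,3.5,0.45,0,0.8],
])

```text
t: 17.72
tool_pos: [0.5101, 0.2435, 0.139]
tool_rot: [-2.033, -2.393, 0.004]
contact_force: [0.8, -0.2, 0.5]
opening: 0.0684
```

Request:
jog_arm([
  [0,0,0,3.5,0.45,0,0.8],
  [0,0,0,3.5,0.45,0,0.8],
  [0,0,0,3.5,0.45,0,0.8],
  [0,0,0,3,0.4,0,0.8],
  [0,0,0,1.45,0.3,0,0.8],
  [0,0,0,0,0,0,0.8],
  [0,0,0,0,0,0,0.8],
  [0,0,0,0,0,0,0.8],
])

```text
t: 18.38
tool_pos: [0.5073, 0.3916, 0.1398]
tool_rot: [-2.035, -2.394, 0.003]
contact_force: [-0.2, 0.2, -0.3]
opening: 0.0683
```

```bash
python3 -c "
from h import *
go(.5075,.393,.032,9.3)"
```

```text
t 18.38 pos [0.5073 0.3916 0.1398] q6 [ 0.54  0.18  1.67 -0.    1.29  0.38] yaw 9.27 tilt [-0.002 -0.002 -1.   ] F [-0.2  0.2 -0.3] op 0.0683
turn [-0.0018  0.0014 -0.0006] shift cm [ 0.14  0.04 10.78]
```

Request:
jog_arm([
  [0,0,0,0.14,0.04,2.5,0.8],
  [0,0,0,0,0,2.5,0.8],
  [0,0,0,0,0,2,0.8],
  [0,0,0,0,0,1.2,0.8],
  [0,0,0,0,0,1,0.8],
  [0,0,0,0,0,0.8,0.75],
  [0,0,0,0,0,0.6,0.7],
  [0,0,0,0,0,0,0.7],
  [0,0,0,0,0,0,0.7],
  [0,0,0,0,0,0,0.7],
])

```text
t: 19.22
tool_pos: [0.5085, 0.3948, 0.036]
tool_rot: [2.033, 2.394, 0.003]
contact_force: [0.6, -0.3, -0.3]
opening: 0.0598
```

```bash
python3 -c "
from h import *
go(.5075,.393,.032,9.3)"
```

```text
t 19.22 pos [0.5085 0.3948 0.036 ] q6 [ 0.54  0.31  1.71 -0.    1.12  0.38] yaw 9.31 tilt [ 0.002  0.001 -1.   ] F [ 0.6 -0.3 -0.3] op 0.0598
turn [ 0.0019 -0.0007  0.0002] shift cm [-0.16 -0.13  0.4 ]
```

Request:
jog_arm([
  [0,0,0,-0.1,-0.08,0.2,0.7],
  [0,0,0,0,0,0.05,0.66],
  [0,0,0,0,0,0,0.62],
  [0,0,0,0,0,0,0.58],
  [0,0,0,0,0,0,0.55],
  [0,0,0,0,0,0,0.52],
  [0,0,0,0,0,0,0.48],
  [0,0,0,0,0,0,0.4],
  [0,0,0,0,0,0,0.3],
  [0,0,0,0,0,0,0.3],
  [0,0,0,0,0,0,0.3],
], grip_force=35)

```text
t: 20.13
tool_pos: [0.5074, 0.3935, 0.0328]
tool_rot: [2.034, 2.394, 0.001]
contact_force: [-1.0, 0.3, 2.8]
opening: 0.043
```

```bash
python3 -c "
from h import *
go(.5003,.1753,.12,9.3)"
```

```text
t 20.13 pos [0.5074 0.3935 0.0328] q6 [0.54 0.31 1.71 0.   1.12 0.38] yaw 9.3 tilt [ 0.001  0.001 -1.   ] F [-1.   0.3  2.8] op 0.043
turn [ 0.0007 -0.0004  0.0001] shift cm [-21.42  -4.23  -8.72]
```

Request:
jog_arm([
  [0,0,0,0,0,-0.5,0.3],
  [0,0,0,0,0,-1.5,0.3],
  [0,0,0,0,0,-2,0.3],
  [0,0,0,0,0,-2.5,0.3],
  [0,0,0,0,0,-2,0.3],
  [0,0,0,-2,-0.4,0,0.3],
  [0,0,0,-3,-0.6,0,0.3],
  [0,0,0,-3,-0.6,0,0.3],
  [0,0,0,-3,-0.6,0,0.3],
  [0,0,0,-3,-0.6,0,0.3],
  [0,0,0,-3,-0.6,0,0.3],
  [0,0,0,-2.5,-0.5,0,0.3],
])

```text
t: 21.13
tool_pos: [0.4997, 0.1927, 0.118]
tool_rot: [2.034, 2.394, -0.0]
contact_force: [0.8, -0.1, -1.4]
opening: 0.0429
```

Request:
jog_arm([
  [0,0,0,-1.92,-0.33,0,0.3],
  [0,0,0,0,0,0,0.3],
  [0,0,0,0,0,0,0.3],
  [0,0,0,0,0,0,0.3],
])

```text
t: 21.47
tool_pos: [0.5001, 0.1755, 0.1179]
tool_rot: [2.034, 2.394, 0.001]
contact_force: [0.1, 0.0, -1.6]
opening: 0.0423
```

Run:
```python
from h import *
go(.5003,.1753,.041,9.3)
I,D=vision.get_image('side'); cv2.imwrite('pics/s4.png',cv2.resize(I[120:260,240:380,::-1],None,fx=4,fy=4))
```

```text
t 21.47 pos [0.5001 0.1755 0.1179] q6 [ 0.2  -0.05  1.95  0.    1.24  0.03] yaw 9.3 tilt [ 0.001  0.001 -1.   ] F [ 0.1  0.  -1.6] op 0.0423
turn [ 0.0007 -0.0004  0.    ] shift cm [-0.02  0.01  7.69]
```

View pics/s4.png

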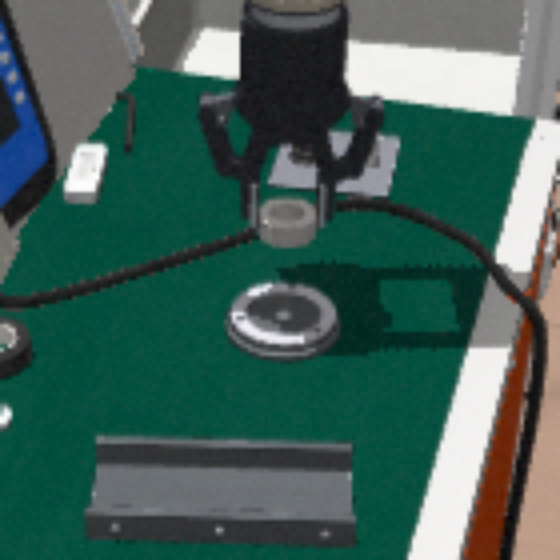

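The ring is held level at (287,222), over the nest at (283,318). Lower it; the TCP should end at about 0.0408.

Request:
jog_arm([
  [0,0,0,0,0,2,0.3],
  [0,0,0,0,0,2.2,0.3],
  [0,0,0,0,0,1.5,0.3],
  [0,0,0,0,0,0.9,0.3],
  [0,0,0,0,0,0.5,0.3],
  [0,0,0,0,0,0.3,0.3],
  [0,0,0,0,0,0.15,0.3],
  [0,0,0,0,0,0,0.3],
  [0,0,0,0,0,0,0.3],
  [0,0,0,0,0,0,0.3],
])

```text
t: 22.35
tool_pos: [0.5007, 0.1752, 0.0427]
tool_rot: [2.033, 2.393, 0.002]
contact_force: [0.1, 0.3, -1.3]
opening: 0.0429
```

Request:
jog_arm([
  [0,0,0,0,0,0.1,0.3],
  [0,0,0,0,0,0,0.3],
  [0,0,0,0,0,0,0.3],
])

```text
t: 22.6
tool_pos: [0.5001, 0.175, 0.041]
tool_rot: [2.034, 2.394, 0.0]
contact_force: [0.3, 0.0, -0.5]
opening: 0.0425
```

Request:
jog_arm([
  [0,0,0,0,0,0.05,0.3],
  [0,0,0,0,0,0,0.3],
  [0,0,0,0,0,0,0.3],
])

```text
t: 22.85
tool_pos: [0.5001, 0.175, 0.0407]
tool_rot: [-2.034, -2.394, -0.0]
contact_force: [-1.2, -0.8, 4.3]
opening: 0.0428
```

Request:
jog_arm([
  [0,0,0,0,0,0,0.55],
  [0,0,0,0,0,0,0.6],
  [0,0,0,0,0,0,0.7],
  [0,0,0,0,0,0,0.75],
  [0,0,0,0,0,0,0.75],
  [0,0,0,0,0,-1,0.75],
  [0,0,0,0,0,-2,0.75],
  [0,0,0,0,0,-3,0.75],
  [0,0,0,0,0,-3,0.75],
  [0,0,0,0,0,-1,0.75],
  [0,0,0,0,0,0,0.6],
  [0,0,0,0,0,0,0.45],
])

```text
t: 23.85
tool_pos: [0.5002, 0.1751, 0.1407]
tool_rot: [2.033, 2.394, 0.002]
contact_force: [-0.2, 0.1, -1.1]
opening: 0.0406
```

Run:
```python
from h import *
go(.469,-.096,.14,99.3)
I,D=vision.get_image('side'); cv2.imwrite('pics/s5.png',cv2.resize(I[120:220,260:360,::-1],None,fx=5,fy=5))
P=cloud('side',D); m=(np.hypot(P[...,0]-.5,P[...,1]-.175)<.04)&(P[...,2]>.022)&(P[...,2]<.05); Q=P[m]; print(len(Q),Q.mean(0),((Q.max(0)+Q.min(0))/2),np.median(Q[:,2]))
```

```text
t 23.85 pos [0.5002 0.1751 0.1407] q6 [ 0.2  -0.08  1.94  0.    1.28  0.03] yaw 9.3 tilt [ 0.001  0.    -1.   ] F [-0.2  0.1 -1.1] op 0.0406
turn [ 1.0000e-03  1.0000e-03 -1.5707e+00] shift cm [  7.46 -26.25   0.07]
113 [0.49991024 0.17902641 0.02925418] [0.50009404 0.17648041 0.02833551] 0.029992034677837585
```

View pics/s5.png

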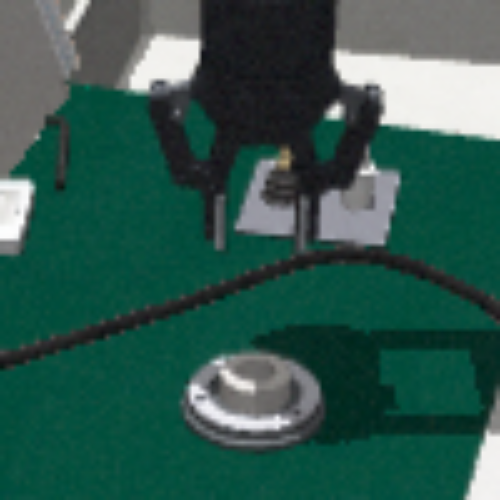

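The ring lies flat in the recess at (255,385), with its top at 30 mm as expected and its centre within about 2 mm. Now fetch the pin.

Request:
jog_arm([
  [0,0,-0.1122,0,0,0,0.45],
  [0,0,-0.1122,0,0,0,0.45],
  [0,0,-0.1122,0,0,0,0.45],
  [0,0,-0.1122,0,0,0,0.45],
  [0,0,-0.1122,0,0,0,0.45],
  [0,0,-0.1122,0,0,0,0.45],
  [0,0,-0.1122,0,0,0,0.45],
  [0,0,-0.1122,0,0,0,0.45],
  [0,0,-0.1122,0,0,0,0.45],
  [0,0,-0.1122,0,0,0,0.45],
  [0,0,-0.1122,0,0,0,0.45],
  [0,0,-0.1122,0,0,0,0.45],
])

```text
t: 24.9
tool_pos: [0.4983, 0.1747, 0.1373]
tool_rot: [-0.089, -3.135, 0.002]
contact_force: [0.1, 0.3, -0.0]
opening: 0.0385
```

Request:
jog_arm([
  [0,0,-0.1122,0,0,0,0.45],
  [0,0,-0.1122,0,0,0,0.45],
  [0,0,0,0.5,-2,0,0.45],
  [0,0,0,0.9,-3.2,0,0.45],
  [0,0,0,0.9,-3.2,0,0.45],
  [0,0,0,0.9,-3.2,0,0.45],
  [0,0,0,0.9,-3.2,0,0.45],
  [0,0,0,0.9,-3.2,0,0.45],
  [0,0,0,0.9,-3.2,0,0.45],
  [0,0,0,0.9,-3.2,0,0.45],
  [0,0,0,0.6,-1.85,0,0.45],
  [0,0,0,0,0,0,0.45],
])

```text
t: 25.9
tool_pos: [0.4676, -0.0985, 0.1379]
tool_rot: [0.247, -3.128, -0.001]
contact_force: [0.1, 0.2, 0.3]
opening: 0.0384
```

Request:
jog_arm([
  [0,0,0,0,0,0,0.45],
  [0,0,0,0,0,0,0.45],
  [0,0,0,0,0,0,0.45],
])

```text
t: 26.15
tool_pos: [0.469, -0.0948, 0.1393]
tool_rot: [0.257, -3.129, -0.002]
contact_force: [-0.0, 1.1, 0.5]
opening: 0.0385
```

```bash
python3 -c "
from h import *
go(.4695,-.0961,.0505,99.3)"
```

```text
t 26.15 pos [ 0.469  -0.0948  0.1393] q6 [-0.36 -0.21  2.05  0.    1.3  -2.09] yaw 99.38 tilt [-0.002  0.001 -1.   ] F [-0.   1.1  0.5] op 0.0385
turn [ 0.0013 -0.0016  0.0015] shift cm [-0.03 -0.14  8.88]
```

Request:
jog_arm([
  [0,0,0,0,-0.1,2,0.45],
  [0,0,0,0,0,2.5,0.45],
  [0,0,0,0,0,2,0.45],
  [0,0,0,0,0,1,0.45],
  [0,0,0,0,0,0.7,0.45],
  [0,0,0,0,0,0.4,0.45],
  [0,0,0,0,0,0.2,0.45],
  [0,0,0,0,0,0,0.45],
  [0,0,0,0,0,0,0.45],
  [0,0,0,0,0,0,0.45],
  [0,0,0,0,0,0,0.45],
])

```text
t: 27.07
tool_pos: [0.4702, -0.0972, 0.0532]
tool_rot: [-0.255, 3.13, -0.001]
contact_force: [0.6, 0.2, 0.7]
opening: 0.0387
```

Request:
jog_arm([
  [0,0,0,0,0,0,0.38],
  [0,0,0,0,0,0,0.33],
  [0,0,0,0,0,0,0.28],
  [0,0,0,0,0,0,0.2],
  [0,0,0,0,0,0,0.1],
  [0,0,0,0,0,0,0],
  [0,0,0,0,0,0,0],
  [0,0,0,0,0,0,0],
], grip_force=30)

```text
t: 27.73
tool_pos: [0.4698, -0.0969, 0.0526]
tool_rot: [-0.255, 3.131, 0.0]
contact_force: [-1.5, 1.9, 3.5]
opening: 0.0218
```

```bash
python3 -c "
from h import *
go(.4608,.3848,.12,99.3)"
```

```text
t 27.73 pos [ 0.4698 -0.0969  0.0526] q6 [-0.36 -0.08  2.1   0.    1.12 -2.09] yaw 99.3 tilt [ 0.  0. -1.] F [-1.5  1.9  3.5] op 0.0218
turn [0.0001 0.0004 0.0001] shift cm [-6.9  47.68 -6.74]
```

Request:
jog_arm([
  [0,0,0,0,0,-0.5,0],
  [0,0,0,0,0,-1,0],
  [0,0,0,0,0,-1.5,0],
  [0,0,0,0,0,-2,0],
  [0,0,0,0,0,-2,0],
  [0,0,0,-0.25,1.5,0,0],
  [0,0,0,-0.35,2.5,0,0],
  [0,0,0,-0.45,3,0,0],
  [0,0,0,-0.45,3,0,0],
  [0,0,0,-0.45,3,0,0],
  [0,0,0,-0.45,3,0,0],
  [0,0,0,-0.45,3,0,0],
])

```text
t: 28.73
tool_pos: [0.4667, 0.0964, 0.1229]
tool_rot: [-0.254, 3.13, -0.001]
contact_force: [1.2, 0.1, -0.2]
opening: 0.0214
```

Request:
jog_arm([
  [0,0,0,-0.45,3,0,0],
  [0,0,0,-0.45,3,0,0],
  [0,0,0,-0.45,3,0,0],
  [0,0,0,-0.45,3,0,0],
  [0,0,0,-0.45,3,0,0],
  [0,0,0,-0.45,3,0,0],
  [0,0,0,-0.45,3,0,0],
  [0,0,0,-0.45,3,0,0],
  [0,0,0,-0.45,3,0,0],
  [0,0,0,0,1.68,0,0],
  [0,0,0,0,0,0,0],
  [0,0,0,0,0,0,0],
])

```text
t: 29.73
tool_pos: [0.4603, 0.3851, 0.1225]
tool_rot: [-0.258, 3.131, -0.001]
contact_force: [0.3, -0.1, -0.0]
opening: 0.0211
```

```bash
python3 -c "
from h import *
go(.461,.3848,.0526,99.3)"
```

```text
t 29.73 pos [0.4603 0.3851 0.1225] q6 [ 0.57  0.11  1.78 -0.    1.25 -1.16] yaw 99.4 tilt [ 0.    -0.001 -1.   ] F [ 0.3 -0.1 -0. ] op 0.0211
turn [-0.0007  0.0001  0.0018] shift cm [-0.06 -0.04  6.99]
```

Request:
jog_arm([
  [0,0,0,0,-0.04,2,0],
  [0,0,0,0,0,2,0],
  [0,0,0,0,0,1.2,0],
  [0,0,0,0,0,0.7,0],
  [0,0,0,0,0,0.4,0],
  [0,0,0,0,0,0.3,0],
  [0,0,0,0,0,0.15,0],
  [0,0,0,0,0,0.1,0],
  [0,0,0,0,0,0,0],
  [0,0,0,0,0,0,0],
  [0,0,0,0,0,0,0],
])

```text
t: 30.65
tool_pos: [0.4609, 0.3846, 0.0544]
tool_rot: [-0.255, 3.13, 0.001]
contact_force: [-1.0, 0.3, -1.4]
opening: 0.0214
```

Request:
jog_arm([
  [0,0,0,0,0,0.08,0],
  [0,0,0,0,0,0,0],
  [0,0,0,0,0,0,0],
])

```text
t: 30.9
tool_pos: [0.4606, 0.3844, 0.0531]
tool_rot: [-0.255, 3.131, 0.0]
contact_force: [0.3, -0.0, -1.0]
opening: 0.0215
```

Request:
jog_arm([
  [0,0,0,0,0,0.07,0],
  [0,0,0,0,0,0,0],
  [0,0,0,0,0,0,0],
])

```text
t: 31.15
tool_pos: [0.4609, 0.3845, 0.0527]
tool_rot: [-0.255, 3.131, 0.0]
contact_force: [-1.1, 0.0, 1.6]
opening: 0.0214
```

Contact at the expected height; release.

Request:
jog_arm([
  [0,0,0,0,0,0,0.28],
  [0,0,0,0,0,0,0.34],
  [0,0,0,0,0,0,0.45],
  [0,0,0,0,0,0,0.45],
  [0,0,0,0,0,0,0.45],
  [0,0,0,0,0,-1,0.45],
  [0,0,0,0,0,-2,0.45],
  [0,0,0,0,0,-3,0.45],
  [0,0,0,0,0,-3,0.45],
  [0,0,0,0,0,0,0.4],
  [0,0,0,0,0,0,0.35],
])

```text
t: 32.07
tool_pos: [0.4622, 0.3854, 0.1461]
tool_rot: [-0.255, 3.126, 0.005]
contact_force: [-0.2, -0.3, -0.3]
opening: 0.0301
```

```bash
python3 -c "
from h import *
go(.5229,-.0956,.14,99.3)"
```

```text
t 32.07 pos [0.4622 0.3854 0.1461] q6 [ 0.57  0.08  1.77  0.    1.29 -1.16] yaw 99.31 tilt [ 0.005  0.003 -1.   ] F [-0.2 -0.3 -0.3] op 0.0301
turn [0.0025 0.0058 0.0002] shift cm [  1.79 -48.45   0.61]
```

Request:
jog_arm([
  [0,0,0,0.05,-2,0,0.35],
  [0,0,0,0.1,-3.2,0,0.35],
  [0,0,0,0.1,-3.4,0,0.35],
  [0,0,0,0.1,-3.4,0,0.35],
  [0,0,0,0.1,-3.4,0,0.35],
  [0,0,0,0.1,-3.4,0,0.35],
  [0,0,0,0.1,-3.4,0,0.35],
  [0,0,0,0.1,-3.4,0,0.35],
  [0,0,0,0.1,-3.4,0,0.35],
  [0,0,0,0.1,-3.4,0,0.35],
  [0,0,0,0.1,-3.4,0,0.35],
  [0,0,0,0.1,-3.4,0,0.35],
])

```text
t: 33.07
tool_pos: [0.5116, -0.0059, 0.141]
tool_rot: [0.255, -3.129, -0.001]
contact_force: [0.3, 0.8, 0.5]
opening: 0.0296
```

Request:
jog_arm([
  [0,0,0,0.2,-3.4,0,0.35],
  [0,0,0,0.2,-3.4,0,0.35],
  [0,0,0,0.1,-2.4,0,0.35],
  [0,0,0,0,0,0,0.35],
  [0,0,0,0,0,0,0.35],
  [0,0,0,0,0,0,0.35],
  [0,0,0,0,0,0,0.35],
])

```text
t: 33.65
tool_pos: [0.5221, -0.0949, 0.1416]
tool_rot: [0.257, -3.13, -0.001]
contact_force: [0.0, 0.5, -1.5]
opening: 0.0299
```

```bash
python3 -c "
from h import *
go(.5229,-.0956,.0515,99.3)"
```

```text
t 33.65 pos [ 0.5221 -0.0949  0.1416] q6 [-0.32 -0.08  1.93  0.    1.29 -2.05] yaw 99.37 tilt [-0.001  0.001 -1.   ] F [ 0.   0.5 -1.5] op 0.0299
turn [ 0.001  -0.0013  0.0013] shift cm [-0.07 -0.09  9.01]
```

Request:
jog_arm([
  [0,0,0,-0.05,-0.05,2,0.35],
  [0,0,0,0,0,2.6,0.35],
  [0,0,0,0,0,1.8,0.35],
  [0,0,0,0,0,1.1,0.35],
  [0,0,0,0,0,0.7,0.35],
  [0,0,0,0,0,0.4,0.35],
  [0,0,0,0,0,0.3,0.35],
  [0,0,0,0,0,0.1,0.35],
  [0,0,0,0,0,0,0.35],
  [0,0,0,0,0,0,0.35],
  [0,0,0,0,0,0,0.35],
])

```text
t: 34.57
tool_pos: [0.5238, -0.0967, 0.0532]
tool_rot: [-0.254, 3.13, -0.001]
contact_force: [0.4, 0.0, 0.6]
opening: 0.0297
```

Request:
jog_arm([
  [0,0,0,0,0,0,0.35],
  [0,0,0,0,0,0,0.35],
  [0,0,0,0,0,0,0.35],
])

```text
t: 34.82
tool_pos: [0.5233, -0.0965, 0.0525]
tool_rot: [-0.255, 3.131, -0.0]
contact_force: [0.5, 0.7, -0.5]
opening: 0.0299
```

Request:
jog_arm([
  [0,0,0,0,0,0.1,0.35],
  [0,0,0,0,0,0,0.3],
  [0,0,0,0,0,0,0.25],
  [0,0,0,0,0,0,0.2],
  [0,0,0,0,0,0,0.16],
  [0,0,0,0,0,0,0.12],
  [0,0,0,0,0,0,0.05],
  [0,0,0,0,0,0,0],
  [0,0,0,0,0,0,0],
  [0,0,0,0,0,0,0],
  [0,0,0,0,0,0,0],
], grip_force=25)

```text
t: 35.73
tool_pos: [0.5232, -0.0964, 0.0513]
tool_rot: [-0.255, 3.131, 0.0]
contact_force: [-1.1, -0.3, 0.2]
opening: 0.0096
```

```bash
python3 -c "
from h import *
go(.5505,.4023,.13,99.3)"
```

```text
t 35.73 pos [ 0.5232 -0.0964  0.0513] q6 [-0.32  0.05  1.98  0.    1.11 -2.06] yaw 99.31 tilt [ 0.  0. -1.] F [-1.1 -0.3  0.2] op 0.0096
turn [0.     0.     0.0001] shift cm [-10.75  48.77  -7.87]
```

Request:
jog_arm([
  [0,0,0,0,0,-0.5,0],
  [0,0,0,0,0,-1.4,0],
  [0,0,0,0,0,-2,0],
  [0,0,0,0,0,-2,0],
  [0,0,0,0,0,-2,0],
  [0,0,0,-0.35,1.77,0,0],
  [0,0,0,-0.7,3,0,0],
  [0,0,0,-0.7,3,0,0],
  [0,0,0,-0.7,3,0,0],
  [0,0,0,-0.7,3,0,0],
  [0,0,0,-0.7,3,0,0],
  [0,0,0,-0.7,3,0,0],
])

```text
t: 36.73
tool_pos: [0.5361, 0.1075, 0.1308]
tool_rot: [-0.255, 3.131, -0.0]
contact_force: [0.8, -0.8, -0.1]
opening: 0.0095
```

Request:
jog_arm([
  [0,0,0,-0.7,3,0,0],
  [0,0,0,-0.7,3,0,0],
  [0,0,0,-0.7,3,0,0],
  [0,0,0,-0.7,3,0,0],
  [0,0,0,-0.7,3,0,0],
  [0,0,0,-0.7,3,0,0],
  [0,0,0,-0.7,3,0,0],
  [0,0,0,-0.7,3,0,0],
  [0,0,0,-0.6,3,0,0],
  [0,0,0,0,2,0,0],
  [0,0,0,0,0,0,0],
  [0,0,0,0,0,0,0],
])

```text
t: 37.73
tool_pos: [0.5501, 0.4031, 0.1303]
tool_rot: [0.258, -3.131, 0.001]
contact_force: [-0.3, -0.2, -1.1]
opening: 0.0096
```

```bash
python3 -c "
from h import *
go(.5505,.4023,.0513,99.3)"
```

```text
t 37.73 pos [0.5501 0.4031 0.1303] q6 [ 0.52  0.28  1.57 -0.    1.29 -1.21] yaw 99.42 tilt [-0. -0. -1.] F [-0.3 -0.2 -1.1] op 0.0096
turn [-0.0005 -0.0001  0.002 ] shift cm [-0.03 -0.08  7.9 ]
```

Request:
jog_arm([
  [0,0,0,0,-0.05,2,0],
  [0,0,0,0,0,2.3,0],
  [0,0,0,0,0,1.5,0],
  [0,0,0,0,0,0.9,0],
  [0,0,0,0,0,0.5,0],
  [0,0,0,0,0,0.3,0],
  [0,0,0,0,0,0.2,0],
  [0,0,0,0,0,0.1,0],
  [0,0,0,0,0,0,0],
  [0,0,0,0,0,0,0],
  [0,0,0,0,0,0,0],
  [0,0,0,0,0,0,0],
])

```text
t: 38.73
tool_pos: [0.5508, 0.402, 0.0529]
tool_rot: [-0.255, 3.13, 0.001]
contact_force: [-0.2, 0.3, -0.0]
opening: 0.0097
```

Request:
jog_arm([
  [0,0,0,0,0,0.05,0],
  [0,0,0,0,0,0,0],
  [0,0,0,0,0,0,0],
])

```text
t: 38.98
tool_pos: [0.5504, 0.4017, 0.0518]
tool_rot: [0.255, -3.131, 0.0]
contact_force: [0.3, 0.1, -0.6]
opening: 0.0098
```

Request:
jog_arm([
  [0,0,0,0,0,0.05,0],
  [0,0,0,0,0,0,0],
  [0,0,0,0,0,0,0],
])

```text
t: 39.23
tool_pos: [0.5505, 0.4018, 0.0514]
tool_rot: [-0.255, 3.131, 0.0]
contact_force: [0.2, -1.0, 0.2]
opening: 0.0095
```

Release, lift, and check.

Request:
jog_arm([
  [0,0,0,0,0,0.02,0.05],
  [0,0,0,0,0,0,0.13],
  [0,0,0,0,0,0,0.18],
  [0,0,0,0,0,0,0.25],
  [0,0,0,0,0,0,0.35],
  [0,0,0,0,0,0,0.35],
  [0,0,0,0,0,-1,0.35],
  [0,0,0,0,0,-2,0.35],
  [0,0,0,0,0,-3,0.35],
  [0,0,0,0,0,-3,0.35],
  [0,0,0,0,0,-3,0.35],
  [0,0,0,0,0,0,0.35],
])

```text
t: 40.23
tool_pos: [0.5541, 0.4039, 0.181]
tool_rot: [-0.254, 3.118, 0.009]
contact_force: [1.2, 0.9, 2.2]
opening: 0.0299
```

Request:
jog_arm([
  [0,0,0,0,0,0,0.35],
  [0,0,0,3,0,-2,0.35],
  [0,0,0,3,-3,-2,0.35],
  [0,0,0,3,-3,0,0.35],
  [0,0,0,3,-3,0,0.35],
  [0,0,0,2,-2,0,0.35],
  [0,0,0,1,-1,0,0.35],
  [0,0,0,0,0,0,0.35],
  [0,0,0,0,0,0,0.35],
  [0,0,0,0,0,0,0.35],
  [0,0,0,0,0,0,0.35],
])

```text
t: 41.15
tool_pos: [0.4259, 0.2648, 0.2086]
tool_rot: [0.256, -3.131, -0.0]
contact_force: [1.1, 0.2, -0.5]
opening: 0.0299
```

Run:
```python
from h import *
I,D=vision.get_image('side'); P=cloud('side',D); P0=cloud('side',np.load('side0.npz')['D'])
def q(P,x,y,lo,hi,r=.02):
    Q=P[(np.hypot(P[...,0]-x,P[...,1]-y)<r)&(P[...,2]>lo)&(P[...,2]<hi)]; return len(Q),Q.mean(0).round(4) if len(Q) else None
for n,a in dict(pin=(.4605,.385,.044,.06),cup=(.5503,.4025,.038,.06)).items(): print(n,q(P0,*a),q(P,*a))
print('ring',q(P,.5,.1753,.025,.04,.04))
o=ctrl.get_obs(); print(o['tool_pos'],o['contact_force'],o['t'])
cv2.imwrite('pics/s6.png',cv2.resize(I[150:290,240:380,::-1],None,fx=4,fy=4))
```

```text
pin (29, array([0.4603, 0.3867, 0.0495])) (31, array([0.4602, 0.3874, 0.0494]))
cup (10, array([0.5499, 0.4033, 0.0448])) (9, array([0.5506, 0.4035, 0.0432]))
ring (95, array([0.4999, 0.1776, 0.0298]))
[0.42594301 0.26483002 0.20863699] [0.45174639 0.24263808 0.42523356] 41.2
```

View pics/s6.png

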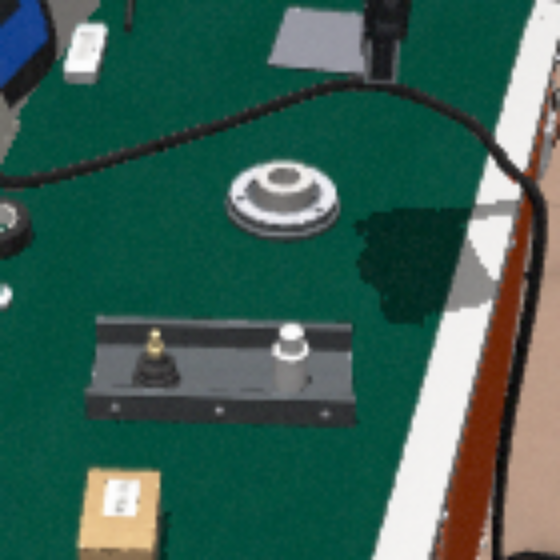

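The cup (155,360) and pin (290,358) stand upright in the channel, within 1 mm of their start positions. The ring lies flat in the nest (284,188).

```bash
python3 -c "
from station import ctrl
print(ctrl.finish_job())"
```

```text
the job is handed in; nothing more can be done
None
```

The job is done and handed in at about 41 s of the 128 s allowed; the hand-in gives no verdict. I stood the pin and the cup on the mat, laid the ring in the silver steel nest (leaving the brown look-alike alone), then put the pin and the cup back in the channel.

**Last checks, from the side camera's depth:**
- **Pin and cup:** both stand upright in the channel. Each measured within about 1 mm of its starting position horizontally, and its top sits at the starting height to within 2 mm.
- **Ring:** it lies flat in the recess with its top at 30 mm, as expected, and its centre measured about 2 mm from the nest's.
- **Robot:** the gripper is clear of everything, and no contact showed beyond sensor noise.
- **Bystanders:** nothing in my moves came near the tape roll, the spanner or the carton, and none looked shifted in the pictures. I did not measure their final positions.

No check failed or disagreed.

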